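Fish the turner out from under the draining grid

TASK

First hang the wire caddy by its handle on the pair of hooks of the wooden stand and let go of it, so that the opening of the drying tray is free. Then take the long wooden turner that lies in the tray, work it out through the opening, tilted, since it is longer than the opening, and finish while holding it motionless in the gripper, not putting it down, with every part of it at least 5 cm above the tray's rim and touching nothing else. The caddy stays hanging, and the other things on the table and the sponge on the grid stay where they are.

Things in the scene. Friction and masses are not known exactly. Their poses are not given: they have to be found in the camera images.
- tray: Fixed white plastic drying tray, 190 (x) x 410 (y) x 79 high, walls and floor 5 thick; inside 180 x 400. Origin: centre of underside, on the table; z up. From y = -13 to the +y end a fixed grid of 6 mm steel bars covers it (along y, 22 apart; crossbar at the edge), underside 73, top 79 above the table. The rest, y = -200 to -13, is open: an opening 180 x 187.
- tray_opening (a point): Centre of the tray's opening, at rim height (79 above the table); tray frame (0, -105, 79). Axes as the tray's.
- turner: Loose flat wooden turner, 330 long, about 140 g, flat on the tray's floor along tray y, blade under the opening, handle under the grid. Origin: middle of its length, on its underside; +x to the blade's tip, z up. Handle x = -165 to 75, 24 wide (y), 12 thick; blade x = 75 to 165, 64 wide, 8 thick; undersides flush. Centre of mass at about x = 15.
- turner_neck (a point): Point on the handle near the blade, at turner x = 50, mid-thickness (6 above the underside): under the opening at the start; a place to grip across the 24 mm width.
- turner_tip (a point): Middle of the blade's outer edge, turner x = 165.
- turner_end (a point): Middle of the handle's free end, turner x = -165.
- caddy: Loose wire caddy (basket) of bare steel wire, 230 (x) x 110 (y) x 55 high, empty, about 250 g, with a rigid fixed handle arching over it along x. At the start it stands across the tray's opening on the tray's two long rims. Origin: centre of its underside, z up.
- caddy_bar (a point): Middle of the handle's straight top bar, 130 above the caddy's underside. The bar runs along the caddy's x, straight from x = -90 to 90, round, 10 mm thick.
- stand: Fixed wooden stand. Origin: on the table below its post's front face. Two 8 mm steel hooks at y = -35 and 35 run level to -x from the post (x = 0), centre line 215 high, to x = -130; turned-up tips 247 high at x = -137. The caddy's bar lies across both, along y; the fingers fit down between them. Post x = 0 to 22, 228 high; foot x = -50 to 90, 170 wide, 14 high.
- stand_seat (a point): Where the middle of the caddy's bar goes: over the hooks, midway between them, stand frame (-80, 0, 224), which is the height of the bar's centre line when it rests on them.
- sponge: Loose sponge 100 x 60 x 28 on the grid of the tray. Origin: centre of its underside. Bystander.
- can: Drinks can, 66 dia. x 115, bystander. Origin: centre of its underside.
- soap: Amber bottle, 60 dia. x 190, bystander. Origin: centre of its underside.
- mug: White mug, 80 dia. x 90, bystander. Origin: centre of its underside.
- bowl: Black bowl, 130 dia. x 55, bystander. Origin: centre of its underside.
- jar: Glass jar, 70 dia. x 100, bystander. Origin: centre of its underside.

How it is judged:
On the way:
1. the caddy hangs by its handle on both hooks, let go (x of caddy_bar in the frame of stand between -0.13 and -0.005 m and y of caddy_bar in the frame of stand between -0.055 and 0.055 m and z of caddy_bar in the frame of stand between 0.208 and 0.236 m and contact force between caddy and stand above 0.8 N and contact force between caddy and the fingers below 0.1 N), for 0.3 s.
At the end, for the whole second after the job is handed in: Caddy let go, its bar resting on the hooks (middle 5-130 mm before the post, within 55 mm of midway, 208-236 mm high). Turner held in the fingers, still, tip and handle end at least 40 mm above the tray's rim, touching neither tray, stand nor caddy (all of step 1 and height (world z) of each of turner_tip, turner_end above 0.119 m and contact force between turner and the fingers above 1 N and contact force between turner and tray below 0.1 N and contact force between turner and stand below 0.1 N and contact force between turner and caddy below 0.1 N and linear speed of turner below 0.05 m/s); the arm keeps its last pose, push and grip.
It fails at once if a bystander (can, soap, mug, bowl, jar, sponge) is moved by more than 5 cm (distance of any of sponge, can, soap, mug, bowl, jar from where it was at the start of the episode above 0.05 m).
It also fails if it takes over 58 s, if anything falls off the work surface, if the arm or the gripper's body presses on something with over 40 N, if the wrist force passes 120 N, or if a joint passes its speed limit or range.

ROBOT

A 6-joint arm with a two-finger parallel gripper is mounted at the origin on the work surface. World frame = base frame: x ahead of the robot, y to its left, z up, the work surface at z = 0. Lengths are in m, angles in rad, forces in N, time in s.
With the tool pointing down it reaches from about 0.325 to 0.925 m from the base axis. Payload 3.1 kg.
Tool frame: the origin (TCP) lies on the centre line of the jaws, within the pads' length; the fingertips stand 14 mm ahead of it and the grasp point (between the pads) lies 5 mm behind it; z points along the fingers, y is the line along which they close (so a half turn about z gives the same grasp; the last joint's range is limited). The gripper opens to 85 mm and grips with 20 to 120 N. Pads are 22 mm wide; open, the fingers measure 114 mm over their backs; the gripper's body (76 mm by 85 mm) begins 54 mm behind the grasp point. The pads swing forward as they close: fully open they stand 13 mm farther back than shut.
Start: joints at [-1.277, 0.217, 1.613, -0, 1.311, -0.112], TCP at [0.247, -0.574, 0.245] pointing down, gripper open.
Joint ranges: [-2.75, 2.75], [-0.78, 2.1], [0.31, 2.55], [-1.13, 4.27], [0.13, 2.63], [-2.58, 2.58]. Speed limits (rad/s): [2.79, 2.79, 3.14, 3.14, 3.14, 3.14].

INTERFACE

Orientations are given as a unit quaternion [w, x, y, z].
In Python, from station import env gives the robot as it stands.
- The arm moves only by the shell command python3 -m pendant 'ROWS' [FORCE]. ROWS is JSON, a list of rows, each a list of 7 numbers: the shift along the tool's x, y, z in units of 25 mm (1.0 is 25 mm), then the turn, a rotation vector about the tool's x, y, z in units of 6 degrees (1.0 is 6 degrees), then the opening, from 0 (shut) to 1 (fully open). In form: [[tx, ty, tz, rx, ry, rz, hand], ...]. A call has 1 to 12 rows; each row shifts and turns the commanded pose from where the row before left it, along the tool's axes as they then stand; what a row does not reach is not made up. A row lasts 1/12 s, in which the tool goes at most 41.7 mm and 7.16 degrees, less where a joint would pass 70% of its speed; a pose out of reach is approached as far as the arm can. A call is refused whole if a number of a shift passes 1 or a number of a turn 1, either way. A call with a gripper value outside its range is refused whole. The fingers move at their own pace and stop on an object; FORCE is the grip in N (left out, the last holds). Time passes only in rows, so rows that do not move let the fingers close. It gives the time, the measured TCP pose, the force, the opening and the grip force at its end, in the units of the state.
- env.sense(): the state, without advancing time (a new reading comes with each control period).
- env.camera(name): name is "scene" or "top" or "wrist"; returns the picture (480x640x3 uint8, blue, green, red); there is no depth.
- env.camera_info(name): a dict with "fx", "fy", "cx", "cy" (pixels), "R" (3x3) and "t" (3): a world point X has camera coordinates R X + t; the wrist camera has in their place "hand_eye" (4x4, takes a point from camera to tool coordinates, whose origin is the TCP and whose axes are the flange's). Camera axes: x right, y down, z forward; pixel columns grow to the right and rows downward; lengths in m; the calibration is good to about 2 mm. A picture is of the moment at which its call begins: read the wrist's pose just before it. camera_info takes no time and is no camera call.
- env.finish_job(): hands the job in; it is judged then, once.
The state is a dict: "t": time; "joints": joint angles; "joint_vel": joint speeds; "joint_efforts": joint torques, N m; "ee_pos": TCP position; "tool_rot": TCP orientation; "contact_force": force on the tool from outside, world axes, zero at the start; "ft_torque": the same for the moment, N m; "gripper_width": finger opening in m; "gripper_force": force on a finger pad.
Only numpy, scipy, OpenCV 4.12 (cv2) and the standard library are available. Lean on these libraries where they do the work, as an engineer would, in place of code of your own. Each camera call takes 0.05 s, during which the arm holds its last target. There are 200 camera calls.

## Working session

There is one attempt and no reset: what is moved stays moved. The work goes in short steps, Python scripts to look and compute and a shell command to move; the robot and the scene stay as the last step left them, time stands still between calls to the robot, and variables do not carry over. Pictures are saved under pics/ and viewed, at most 13 in all, crops included, and the job is handed in when it is done.

```bash
mkdir -p pics; ls
python3 - <<'E'
from station import env
import cv2,numpy as np
print(env.sense())
for n in("scene","top","wrist"):
    cv2.imwrite(f"pics/{n}0.png",env.camera(n))
    i=env.camera_info(n);print(n,{k:np.round(v,4).tolist() for k,v in i.items()})
E
```

```text
pics
{'t': 0.0, 'joints': array([-1.27720030e+00,  2.17784198e-01,  1.61493187e+00, -2.31895071e-05,
        1.31130717e+00, -1.12162783e-01]), 'joint_vel': array([ 9.46840989e-05, -2.15119841e-03,  4.95070222e-04,  1.04004563e-03,
        8.06266008e-04, -7.95310581e-04]), 'joint_efforts': array([ 1.29044955e-03, -3.96841800e+01, -3.03855014e+01, -2.13111150e-05,
        9.82625876e-03, -1.32882889e-06]), 'ee_pos': array([ 0.24650427, -0.57347917,  0.24395079]), 'tool_rot': array([-1.20928086e-03,  9.79489141e-01,  2.01493290e-01, -1.21253005e-04]), 'contact_force': array([ 0.2846243 , -0.63164145, -0.34241092]), 'ft_torque': array([-0.06194816,  0.02309665, -0.05625149]), 'gripper_force': 0.0, 'gripper_width': 0.08506073297291189}
scene {'fx': 495.214, 'fy': 495.214, 'cx': 322.4615, 'cy': 239.7912, 'R': [[0.5907, 0.8067, -0.0164], [0.6185, -0.4657, -0.6329], [-0.5182, 0.3637, -0.7741]], 't': [-0.366, -0.2621, 1.6847]}
top {'fx': 521.9261, 'fy': 521.9261, 'cx': 320.6415, 'cy': 241.4332, 'R': [[-0.0209, -0.9998, 0.0076], [-0.9873, 0.0194, -0.1578], [0.1576, -0.0108, -0.9874]], 't': [0.0334, 0.6177, 1.1563]}
wrist {'fx': 409.8732, 'fy': 409.8732, 'cx': 326.4988, 'cy': 238.9163, 'hand_eye': [[0.001, -0.9574, -0.2887, 0.0742], [1.0, 0.001, 0.0001, 0.0003], [0.0002, -0.2887, 0.9574, -0.1287], [0.0, 0.0, 0.0, 1.0]]}
```

View pics/top0.png

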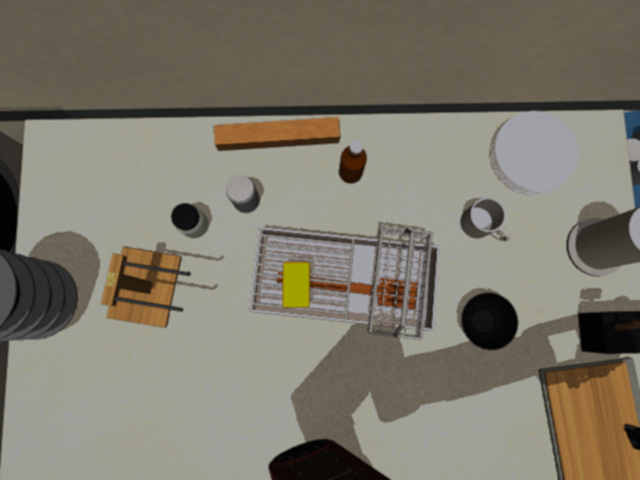

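View pics/scene0.png

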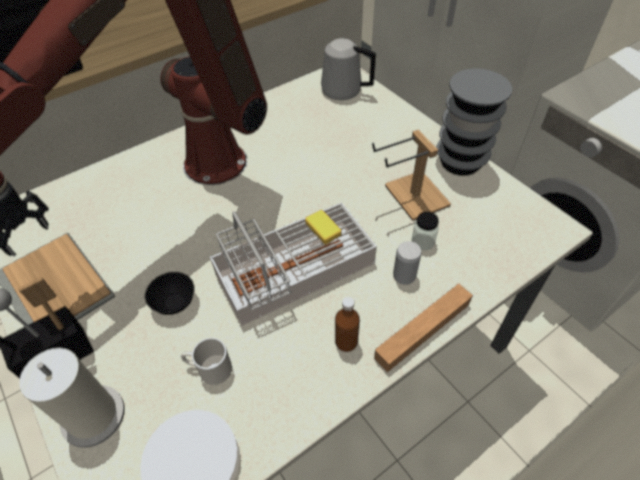

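Top view: the tray lies at about (250-437, 228-330), the caddy across its right part with its bar at column ~405, the turner at row ~287, the sponge at (296,285). The stand is at (110-190, 250-325), hooks pointing right. The scene view shows the same from the opposite side. Next, enlarged crops of the caddy and stand.

Run:
```python
import cv2,numpy as np
t=cv2.imread("pics/top0.png");s=cv2.imread("pics/scene0.png")
c=lambda im,x,y:cv2.resize(im[y:y+100-0+0,x:x+133],(399,300),interpolation=cv2.INTER_CUBIC)
def c(im,x,y,w=100,h=75,k=4):return cv2.resize(im[y:y+h,x:x+w],(w*k,h*k),interpolation=cv2.INTER_CUBIC)
a=np.vstack([np.hstack([cv2.resize(t[218:343,340:473],(400,300),interpolation=cv2.INTER_CUBIC) ,cv2.resize(s[200:325,205:338],(400,300),interpolation=cv2.INTER_CUBIC)]),np.hstack([c(t,100,250,100,75),c(s,360,120,100,75)])])
cv2.imwrite("pics/crop1.png",a)
```

```text
(no output)
```

View pics/crop1.png

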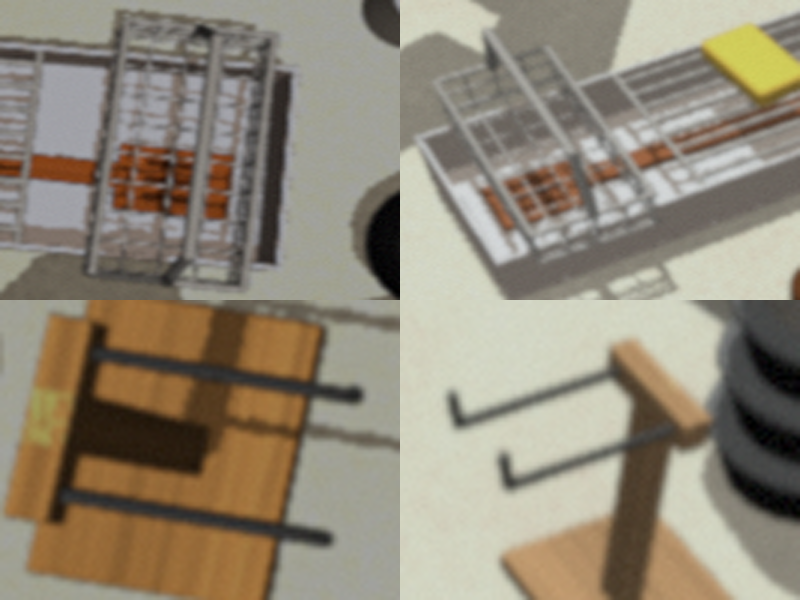

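Crop: caddy bar in the top view runs through full-image (410.5,243)-(405.5,314) and in the scene view (236.6,221)-(263,262.5). Hook lines: top (123.8,263.3)-(188.8,273.8) and (115.5,298.8)-(182,309.8); scene tips (388,166.5) and (375,150.5), roots (428,152.5), (413.8,138).

```bash
cat > h.py <<'E'
from station import env
import cv2,numpy as np
from scipy.spatial.transform import Rotation as Ro
def cam(n):
    i=env.camera_info(n)
    if 'R' in i: return i,np.array(i['R']),np.array(i['t'])
    s=env.sense();q=s['tool_rot'];Rt=Ro.from_quat([*q[1:],q[0]]).as_matrix()
    H=np.array(i['hand_eye']);R=(Rt@H[:3,:3]).T;c=Rt@H[:3,3]+s['ee_pos']
    return i,R,-R@c
def ray(C,p):
    i,R,t=C;d=R.T@np.array([(p[0]-i['cx'])/i['fx'],(p[1]-i['cy'])/i['fy'],1]);return -R.T@t,d/np.linalg.norm(d)
def onz(C,p,z):
    c,d=ray(C,p);return c+d*(z-c[2])/d[2]
def proj(C,X):
    i,R,t=C;v=R@np.array(X)+t;return np.array([i['fx']*v[0]/v[2]+i['cx'],i['fy']*v[1]/v[2]+i['cy']])
def plane(C,a,b):
    c,d=ray(C,a);_,e=ray(C,b);n=np.cross(d,e);n/=np.linalg.norm(n);return n,n@c
def online(C,p,Pl):   # ray of pixel p meets plane Pl
    c,d=ray(C,p);n,k=Pl;return c+d*(k-n@c)/(n@d)
def tri(C1,p1,C2,p2):
    a,u=ray(C1,p1);b,v=ray(C2,p2)
    s=np.linalg.lstsq(np.c_[u,-v],b-a,rcond=None)[0];P,Q=a+u*s[0],b+v*s[1];return (P+Q)/2,np.linalg.norm(P-Q)
E
python3 - <<'E'
from h import *
np.set_printoptions(precision=4,suppress=True)
T,S=cam('top'),cam('scene')
Pl=plane(S,(236.6,220.8),(263.2,262.5))
for p in [(411.2,231.8),(410.5,243),(405.5,313.8),(403.2,334)]:print('bar',online(T,p,Pl))
print('barScene',[online(S,p,plane(T,(410.5,243),(405.5,313.8))) for p in[(234.9,216.7),(266.5,266.7)]])
for nm,a,b,c,d in(('hi',(123.75,263.25),(188.75,273.75),(388,166.5),(428,152.5)),('lo',(115.5,298.75),(182,309.75),(375,150.5),(413.75,138))):
    P=plane(T,a,b);print(nm,online(S,c,P),online(S,d,P), onz(T,a,.215),onz(T,b,.24))
print('tips',[onz(S,p,.247) for p in[(373,143.25),(385.75,159.25)]])
im=cv2.imread('pics/top0.png')
hsv=cv2.cvtColor(im,cv2.COLOR_BGR2HSV)
m=cv2.inRange(hsv,(22,150,100),(35,255,255));n,l,st,ce=cv2.connectedComponentsWithStats(m);print('sponge',onz(T,ce[1+st[1:,4].argmax()],.107))
m=cv2.inRange(hsv,(3,170,60),(15,255,255));m[:,:270]=0;m[:260]=0;m[:,440:]=0
y,x=np.nonzero(m);print('turner px',x.min(),x.max())
for c in(330,340,360,365,420):
    q=y[x==c]; 
    if len(q):print(c,q.min(),q.max(),onz(T,(c,q.mean()),.017))
print('traycorners',[onz(T,p,.079) for p in[(262,227),(250,312),(436,245),(430,328)]])
s=cam('wrist');print(s[1],s[2])
E
```

```text
bar [ 0.6075 -0.1582  0.2161]
bar [ 0.585  -0.1558  0.2157]
bar [ 0.446  -0.1403  0.2104]
bar [ 0.4071 -0.135   0.2046]
barScene [array([ 0.4459, -0.1395,  0.2153]), array([ 0.6281, -0.1601,  0.2204])]
hi [0.5339 0.2884 0.2109] [0.5571 0.4158 0.2099] [0.5559 0.411  0.215 ] [0.5301 0.2769 0.24  ]
lo [0.4639 0.301  0.2133] [0.487  0.4268 0.2104] [0.4867 0.4243 0.215 ] [0.4619 0.2883 0.24  ]
tips [array([0.4664, 0.2888, 0.247 ]), array([0.537 , 0.2737, 0.247 ])]
sponge [0.5163 0.077  0.107 ]
turner px 278 416
330 284 288 [0.5174 0.0008 0.017 ]
340 285 290 [ 0.5134 -0.0225  0.017 ]
360 284 292 [ 0.5113 -0.0693  0.017 ]
365 285 292 [ 0.5099 -0.0809  0.017 ]
traycorners [array([0.6491, 0.1529, 0.079 ]), array([0.4593, 0.1799, 0.079 ]), array([ 0.6003, -0.2384,  0.079 ]), array([ 0.4163, -0.215 ,  0.079 ])]
[[ 0.3957 -0.9184 -0.0021]
 [-0.8791 -0.3794  0.2884]
 [-0.2657 -0.1123 -0.9575]] [-0.6242 -0.0374  0.3796]
```

```bash
cat >> h.py <<'E'
def tool():
    s=env.sense();q=s['tool_rot'];return s['ee_pos'],Ro.from_quat([*q[1:],q[0]])
def down(deg,pitch=0):  # tool z down, tool x at heading deg; then pitch about tool y
    a=np.radians(deg);x=np.array([np.cos(a),np.sin(a),0]);z=np.array([0,0,-1.]);return Ro.from_matrix(np.c_[x,np.cross(z,x),z])*Ro.from_euler('y',pitch,degrees=True)
def rows(P,R,n=None,p0=None,R0=None,vmax=.95):
    p,r=tool();p=p if p0 is None else p0;r=r if R0 is None else R0
    w=(r.inv()*R).as_rotvec();d=np.linalg.norm(np.array(P)-p)
    n=n or int(np.ceil(max(d/.025/vmax,np.degrees(abs(w)).max()/6/vmax,1)))
    k=Ro.from_rotvec(w/n);A=sum(((r*k**i).as_matrix() for i in range(n)),np.zeros((3,3)))
    D=np.linalg.solve(A,np.array(P)-p)
    print(n,'x',np.round([*(D/.025),*(np.degrees(w)/n/6)],2).tolist())
E
python3 - <<'E'
from h import *
np.set_printoptions(precision=4,suppress=True)
T=cam('top')
q=[onz(T,p,.134) for p in[(379.9,224.25),(431.4,233.4),(369.9,330.5),(419.8,337.6)]];print(np.array(q),np.mean(q,0))
rows([.2465,-.5735,.33],tool()[1])
rows([.505,-.147,.33],down(-6.5),p0=np.array([.2465,-.5735,.33]))
E
```

```text
[[ 0.6397 -0.1069  0.134 ]
 [ 0.6175 -0.217   0.134 ]
 [ 0.4143 -0.0772  0.134 ]
 [ 0.3976 -0.1808  0.134 ]] [ 0.5173 -0.1455  0.134 ]
4 x [0.0, -0.0, -0.86, 0.0, 0.0, 0.0]
21 x [0.62, -0.73, 0.0, -0.0, 0.0, 0.24]
```

```bash
R='[0.63,-0.73,0,0,0,0.24,1]'
python3 -m pendant '[[0,0,-0.86,0,0,0,1],[0,0,-0.86,0,0,0,1],[0,0,-0.86,0,0,0,1],[0,0,-0.86,0,0,0,1],[0.63,-0.73,0,0,0,0.24,1],[0.63,-0.73,0,0,0,0.24,1],[0.63,-0.73,0,0,0,0.24,1],[0.63,-0.73,0,0,0,0.24,1],[0.63,-0.73,0,0,0,0.24,1],[0.63,-0.73,0,0,0,0.24,1],[0.63,-0.73,0,0,0,0.24,1],[0.63,-0.73,0,0,0,0.24,1]]' 40
python3 -m pendant '[[0.63,-0.73,0,0,0,0.24,1],[0.63,-0.73,0,0,0,0.24,1],[0.63,-0.73,0,0,0,0.24,1],[0.63,-0.73,0,0,0,0.24,1],[0.63,-0.73,0,0,0,0.24,1],[0.63,-0.73,0,0,0,0.24,1],[0.63,-0.73,0,0,0,0.24,1],[0.63,-0.73,0,0,0,0.24,1],[0.63,-0.73,0,0,0,0.24,1],[0.63,-0.73,0,0,0,0.24,1]]'
python3 -m pendant '[[0.63,-0.73,0,0,0,0.24,1],[0.63,-0.73,0,0,0,0.24,1],[0.63,-0.73,0,0,0,0.24,1],[0,0,0,0,0,0,1],[0,0,0,0,0,0,1],[0,0,0,0,0,0,1]]'
python3 - <<'E'
from h import *
print(tool()[0],tool()[1].as_matrix()[:,0])
C=cam('wrist');np.save('w1.npy',np.array([C[1],np.c_[C[2],C[2],C[2]]]))
im=env.camera('wrist');cv2.imwrite('pics/wrist1.png',im)
print(proj(C,[.517,-.1455,.209]),proj(C,[.607,-.156,.209]),proj(C,[.427,-.135,.209]))
E
```

```text
t: 1.15
ee_pos: [0.3208, -0.3951, 0.3309]
tool_rot: [-0.0, 0.995, 0.101, -0.0]
contact_force: [0.8, -0.6, 0.1]
gripper_width: 0.0856
gripper_force: 0.0
t: 1.98
ee_pos: [0.4608, -0.1996, 0.331]
tool_rot: [-0.0, 1.0, -0.024, -0.0]
contact_force: [-0.6, 0.1, 1.2]
gripper_width: 0.0854
gripper_force: 0.0
t: 2.48
ee_pos: [0.5111, -0.1497, 0.3309]
tool_rot: [0.0, 0.998, -0.061, -0.001]
contact_force: [-1.0, 0.1, 1.0]
gripper_width: 0.0856
gripper_force: 0.0
[ 0.51105147 -0.14974506  0.33086374] [ 0.99263677 -0.12112327 -0.00117986]
[318.75902245 228.58934452] [317.21270331  75.17746991] [320.02131349 353.82250599]
```

View pics/wrist1.png

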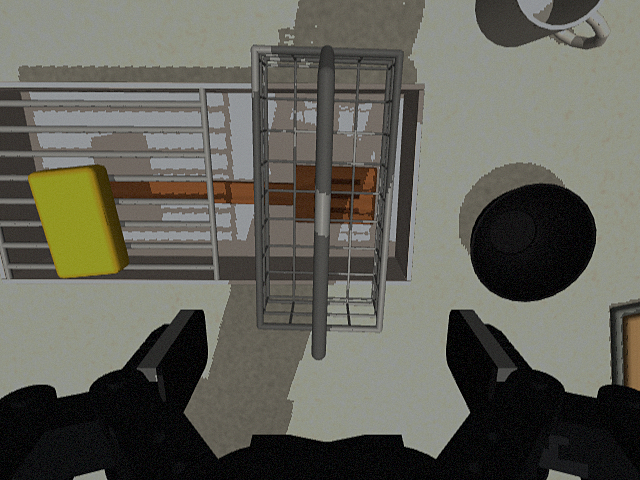

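Wrist view: caddy bar from (327,47) to (319,358), grid edge at column ~205-215, the turner seen through the caddy at row ~193, its blade (297-377,165-218).

Run:
```python
from h import *
np.set_printoptions(precision=4,suppress=True)
C=cam('wrist');T=cam('top')
for nm,a,b in(('bar',(324.5,100),(320,320)),):
    P=plane(C,a,b)
    for p in[(411.2,231.8),(410.5,243),(405.5,313.8)]:print('bar wrist x top',online(T,p,P))
    PS=plane(cam('scene'),(236.6,220.8),(263.2,262.5))
    print('wrist x scene',[online(C,p,PS) for p in(a,b)])
print('z.209',[onz(C,p,.209) for p in((324.5,100),(320,320),(327,47),(319,358))])
q=[onz(C,p,.134) for p in((253,47),(401,50),(259,327),(381,330))];print('rim',np.array(q),np.mean(q,0))
print('turner',[onz(C,p,.017) for p in((120,190.5),(205,191.5),(260,192))],'blade tip',[onz(C,p,.013) for p in((377,166),(376,220),(376,193),(296,192))])
print('gridedge',[onz(C,p,.079) for p in((203,90),(215,278))],'end wall inner bottom',onz(C,(396,190),.005),'wall out top',[onz(C,p,.079) for p in((423,87),(410,280),)])
P=np.array([.517,-.1455,.216])
rows(P,down(-6.5))
```

```text
bar wrist x top [ 0.6104 -0.1613  0.1997]
bar wrist x top [ 0.5867 -0.1579  0.2045]
bar wrist x top [ 0.4457 -0.1376  0.2266]
wrist x scene [array([ 0.5926, -0.1589,  0.2253]), array([ 0.4474, -0.1376,  0.1985])]
z.209 [array([ 0.5931, -0.1589,  0.209 ]), array([ 0.4529, -0.1385,  0.209 ]), array([ 0.6208, -0.1637,  0.209 ]), array([ 0.4236, -0.1341,  0.209 ])]
rim [[ 0.6381 -0.1117  0.134 ]
 [ 0.6231 -0.2184  0.134 ]
 [ 0.4131 -0.0777  0.134 ]
 [ 0.397  -0.185   0.134 ]] [ 0.5179 -0.1482  0.134 ]
turner [array([0.5337, 0.0738, 0.017 ]), array([ 0.5215, -0.0179,  0.017 ]), array([ 0.5137, -0.0773,  0.017 ])] blade tip [array([ 0.5257, -0.2068,  0.013 ]), array([ 0.4659, -0.2005,  0.013 ]), array([ 0.4965, -0.2032,  0.013 ]), array([ 0.5082, -0.1159,  0.013 ])]
gridedge [array([ 0.6185, -0.0544,  0.079 ]), array([ 0.4434, -0.0296,  0.079 ])] end wall inner bottom [ 0.4956 -0.2265  0.005 ] wall out top [array([ 0.5977, -0.2454,  0.079 ]), array([ 0.4177, -0.2228,  0.079 ])]
5 x [0.04, -0.04, 0.92, 0.0, 0.0, -0.02]
```

```bash
python3 -m pendant '[[0.06,-0.01,0.84,0,0,0.03,1],[0.06,-0.01,0.84,0,0,0.03,1],[0.06,-0.01,0.84,0,0,0.03,1],[0.06,-0.01,0.84,0,0,0.03,1],[0.06,-0.01,0.84,0,0,0.03,1],[0.06,-0.01,0.84,0,0,0.03,1],[0,0,0,0,0,0,1],[0,0,0,0,0,0,1]]' 40
python3 -m pendant '[[0,0,0,0,0,0,0],[0,0,0,0,0,0,0],[0,0,0,0,0,0,0],[0,0,0,0,0,0,0],[0,0,0,0,0,0,0],[0,0,0,0,0,0,0],[0,0,0,0,0,0,0],[0,0,0,0,0,0,0]]' 50
```

```text
t: 3.2
ee_pos: [0.5191, -0.1497, 0.2041]
tool_rot: [-0.0, 0.997, -0.071, -0.002]
contact_force: [0.5, -0.2, 0.1]
gripper_width: 0.0854
gripper_force: 0.0
t: 3.87
ee_pos: [0.5209, -0.149, 0.2058]
tool_rot: [-0.0, 0.998, -0.07, 0.0]
contact_force: [-1.1, 1.2, 2.7]
gripper_width: 0.008
gripper_force: 48.7
```

```bash
python3 -m pendant '[[0,0,-0.4,0,0,0,0],[0,0,-0.6,0,0,0,0],[0,0,-0.6,0,0,0,0],[0,0,-0.5,0,0,0,0],[0,0,-0.4,0,0,0,0],[0,0,0,0,0,0,0],[0,0,0,0,0,0,0],[0,0,0,0,0,0,0]]'
python3 - <<'E'
from h import *
C=cam('wrist');a=env.camera('wrist');b=env.camera('scene')
cv2.imwrite('pics/lift.png',np.vstack([cv2.resize(a,(400,300)),cv2.resize(b[150:350,160:427],(400,300))]))
cv2.imwrite('pics/w2.png',a)
print(tool()[0])
E
```

```text
t: 4.53
ee_pos: [0.5201, -0.1491, 0.2669]
tool_rot: [-0.0, 0.998, -0.07, -0.001]
contact_force: [-0.2, 0.3, -2.7]
gripper_width: 0.008
gripper_force: 48.8
[ 0.51986185 -0.1490106   0.26644107]
```

View pics/lift.png

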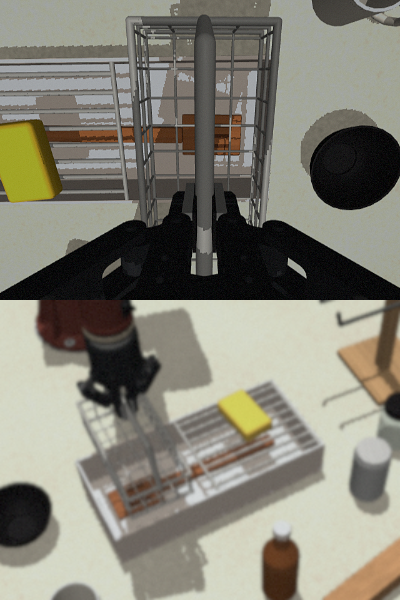

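The caddy is held level in the fingers, clear of the tray. On to the stand.

Run:
```python
from h import *
A=np.array([.478,.172,.2625])
rows(A,down(-10.4),vmax=.8)
rows([.509,.3415,.2625],down(-10.4),p0=A,R0=down(-10.4),vmax=.6)
```

```text
17 x [-0.22, -0.73, 0.01, -0.0, 0.0, 0.02]
12 x [-0.0, -0.57, -0.0, 0.0, 0.0, 0.0]
```

```bash
python3 -m pendant '[[-0.07,-0.23,0,0,0,0,0],[-0.15,-0.5,0.02,0,0,0,0],[-0.22,-0.73,0.01,0,0,0.03,0],[-0.22,-0.73,0.01,0,0,0.03,0],[-0.22,-0.73,0.01,0,0,0.03,0],[-0.22,-0.73,0.01,0,0,0.03,0],[-0.22,-0.73,0.01,0,0,0.03,0],[-0.22,-0.73,0.01,0,0,0.03,0],[-0.22,-0.73,0.01,0,0,0.03,0],[-0.22,-0.73,0.01,0,0,0.03,0],[-0.22,-0.73,0.01,0,0,0.03,0],[-0.22,-0.73,0.01,0,0,0.03,0]]'
python3 -m pendant '[[-0.22,-0.73,0.01,0,0,0.02,0],[-0.22,-0.73,0.01,0,0,0.02,0],[-0.22,-0.73,0.01,0,0,0.02,0],[-0.22,-0.73,0.01,0,0,0.01,0],[-0.22,-0.73,0.01,0,0,0,0],[-0.15,-0.5,0.01,0,0,0,0],[-0.07,-0.23,0.01,0,0,0,0],[0,0,0,0,0,0,0],[0,0,0,0,0,0,0],[0,0,0,0,0,0,0]]'
python3 - <<'E'
from h import *
np.set_printoptions(precision=4,suppress=True)
print(tool()[0],tool()[1].as_matrix()[:,0])
C=cam('wrist');a=env.camera('wrist');b=env.camera('scene');c=env.camera('top');
cv2.imwrite('pics/w3.png',a);cv2.imwrite('pics/s3.png',b);cv2.imwrite('pics/t3.png',c)
up=lambda m,w,h:cv2.resize(m,(w,h),interpolation=cv2.INTER_CUBIC)
cv2.imwrite('pics/pre.png',np.hstack([up(b[100:260,300:460],400,400),up(c[220:380,90:250],400,400)]))
rows([.509,.3415,.2625],down(-10.4),vmax=.6)
E
```

```text
t: 5.63
ee_pos: [0.4905, 0.0603, 0.2644]
tool_rot: [-0.0, 0.996, -0.086, -0.0]
contact_force: [0.2, -0.6, -2.1]
gripper_width: 0.0081
gripper_force: 48.7
t: 6.47
ee_pos: [0.4782, 0.1715, 0.2629]
tool_rot: [0.0, 0.996, -0.09, -0.0]
contact_force: [-0.5, -1.1, -2.8]
gripper_width: 0.0086
gripper_force: 48.7
[0.4782 0.1715 0.2629] [ 0.9839 -0.1789 -0.0002]
12 x [-0.0, -0.58, 0.0, 0.0, -0.0, 0.0]
```

View pics/pre.png

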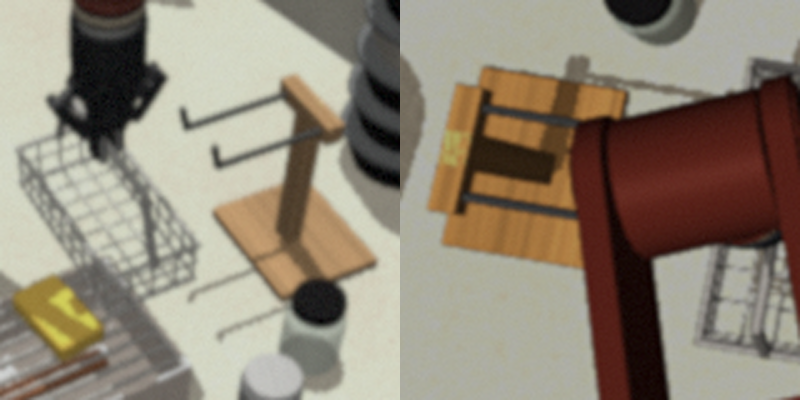

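The caddy hangs level just before the hooks (scene hook tips at crop (185,118), (218,155)), its rim below them and its bar in line.

```bash
python3 -m pendant '[[0,-0.3,0,0,0,0,0],[0,-0.58,0,0,0,0,0],[0,-0.58,0,0,0,0,0],[0,-0.58,0,0,0,0,0],[0,-0.58,0,0,0,0,0],[0,-0.58,0,0,0,0,0],[0,-0.58,0,0,0,0,0],[0,0,0,0,0,0,0]]'
python3 -m pendant '[[0,-0.58,0,0,0,0,0],[0,-0.58,0,0,0,0,0],[0,-0.58,0,0,0,0,0],[0,-0.58,0,0,0,0,0],[0,-0.58,0,0,0,0,0],[0,-0.3,0,0,0,0,0],[0,0,0,0,0,0,0],[0,0,0,0,0,0,0]]'
python3 - <<'E'
from h import *
print(tool()[0])
b=env.camera('scene');a=env.camera('wrist')
cv2.imwrite('pics/pre2.png',np.hstack([cv2.resize(b[90:250,320:480],(400,400),interpolation=cv2.INTER_CUBIC),cv2.resize(a,(400,400))]))
E
```

```text
t: 7.28
ee_pos: [0.4956, 0.268, 0.2631]
tool_rot: [-0.001, 0.996, -0.089, 0.0]
contact_force: [0.8, -0.3, -1.2]
gripper_width: 0.0083
gripper_force: 48.8
t: 7.95
ee_pos: [0.5094, 0.3439, 0.2628]
tool_rot: [0.001, 0.996, -0.089, -0.0]
contact_force: [-0.0, 1.3, -2.4]
gripper_width: 0.0083
gripper_force: 48.9
[0.50941904 0.34393449 0.26280528]
```

View pics/pre2.png

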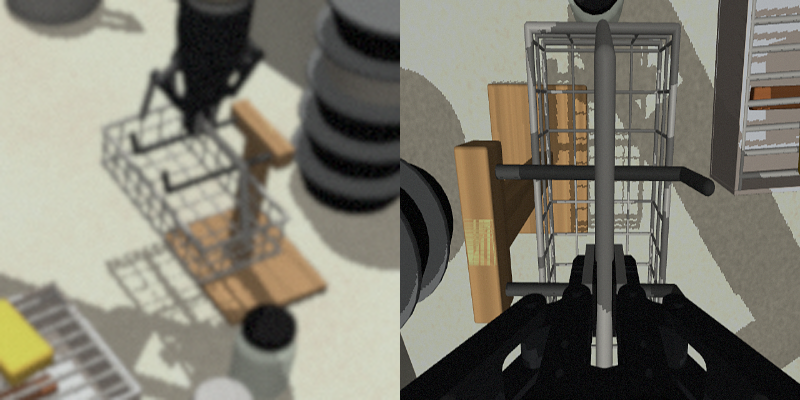

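Hooks run under the bar and above the basket (wrist view rows ~172 and ~290), bar midway along them. Lowering.

```bash
python3 -m pendant '[[0,0,0.3,0,0,0,0],[0,0,0.4,0,0,0,0],[0,0,0.4,0,0,0,0],[0,0,0.3,0,0,0,0],[0,0,0.1,0,0,0,0],[0,0,0,0,0,0,0]]'
python3 -m pendant '[[0,0,0.08,0,0,0,0],[0,0,0.04,0,0,0,0],[0,0,0,0,0,0,0],[0,0,0,0,0,0,0]]'
```

```text
t: 8.55
ee_pos: [0.5085, 0.3429, 0.2234]
tool_rot: [0.001, 0.996, -0.09, -0.002]
contact_force: [-0.0, 0.2, -1.9]
gripper_width: 0.0078
gripper_force: 48.8
t: 8.88
ee_pos: [0.5097, 0.3438, 0.2231]
tool_rot: [-0.0, 0.996, -0.09, 0.0]
contact_force: [0.1, -0.4, -2.3]
gripper_width: 0.0079
gripper_force: 48.9
```

```bash
python3 -m pendant '[[0,0,0.08,0,0,0,0],[0,0,0,0,0,0,0],[0,0,0,0,0,0,0]]'; python3 -m pendant '[[0,0,0.08,0,0,0,0],[0,0,0,0,0,0,0],[0,0,0,0,0,0,0]]'
```

```text
t: 9.13
ee_pos: [0.5094, 0.3436, 0.2205]
tool_rot: [0.0, 0.996, -0.09, -0.0]
contact_force: [-0.4, -0.4, -2.2]
gripper_width: 0.0078
gripper_force: 48.9
t: 9.38
ee_pos: [0.5097, 0.3437, 0.2201]
tool_rot: [-0.0, 0.996, -0.09, 0.0]
contact_force: [-3.0, -1.3, 4.5]
gripper_width: 0.0081
gripper_force: 49.5
```

Seated on the hooks (force reversed). Releasing and rising.

```bash
python3 -m pendant '[[0,0,0,0,0,0,0.3],[0,0,0,0,0,0,0.5],[0,0,0,0,0,0,0.7],[0,0,0,0,0,0,0.7],[0,0,0,0,0,0,0.7],[0,0,0,0,0,0,0.7]]'
python3 -m pendant '[[0,0,-0.5,0,0,0,0.7],[0,0,-0.9,0,0,0,0.7],[0,0,-0.9,0,0,0,0.7],[0,0,-0.9,0,0,0,0.7],[0,0,-0.9,0,0,0,0.7],[0,0,-0.5,0,0,0,0.7],[0,0,0,0,0,0,0.7]]'
python3 - <<'E'
from h import *
np.set_printoptions(precision=4,suppress=True)
C=cam('wrist');b=env.camera('scene');a=env.camera('wrist')
cv2.imwrite('pics/hang.png',np.hstack([cv2.resize(b[90:250,320:480],(400,300),interpolation=cv2.INTER_CUBIC),cv2.resize(a,(400,300))]))
p,r=tool();print(p,env.sense()['joints'])
# neck hover, tool y across the turner; try both headings
for h in(-98+180,-98):
    for z in (.12,):rows([.5115,-.09,z],down(h))
E
```

```text
t: 9.88
ee_pos: [0.5095, 0.3436, 0.2183]
tool_rot: [0.0, 0.996, -0.09, -0.0]
contact_force: [0.4, -0.8, -0.4]
gripper_width: 0.06
gripper_force: 0.0
t: 10.47
ee_pos: [0.5113, 0.3446, 0.339]
tool_rot: [-0.002, 0.996, -0.09, 0.004]
contact_force: [-0.3, 0.1, 0.7]
gripper_width: 0.06
gripper_force: 0.0
[0.5096 0.3436 0.3339] [ 0.4792  0.1376  1.5395 -0.      1.4636  2.2296]
21 x [-0.51, 0.77, 0.41, 0.0, -0.0, -0.73]
21 x [0.72, 0.56, 0.41, -0.0, -0.0, 0.7]
```

View pics/hang.png

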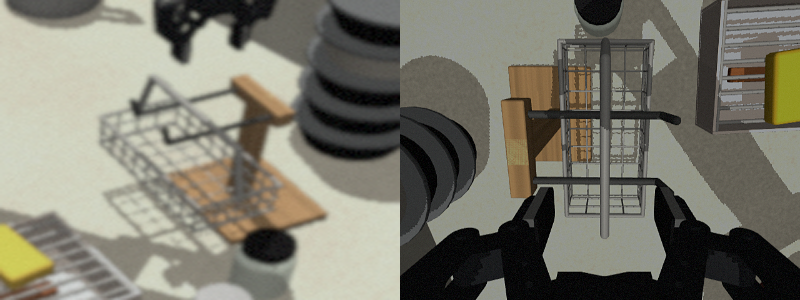

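The caddy hangs by its bar across both hooks, fingers clear. Now look at the free opening.

Run:
```python
from h import *
rows([.4985,-.19,.33],down(82.4),vmax=.97)
```

```text
23 x [-0.6, 0.85, 0.01, 0.0, -0.0, -0.67]
```

```bash
python3 -m pendant '[[-0.6,0.85,0,0,0,-0.67,0.7],[-0.6,0.85,0,0,0,-0.67,0.7],[-0.6,0.85,0,0,0,-0.67,0.7],[-0.6,0.85,0,0,0,-0.67,0.7],[-0.6,0.85,0,0,0,-0.67,0.7],[-0.6,0.85,0,0,0,-0.67,0.7],[-0.6,0.85,0,0,0,-0.67,0.7],[-0.6,0.85,0,0,0,-0.67,0.7],[-0.6,0.85,0,0,0,-0.67,0.7],[-0.6,0.85,0,0,0,-0.67,0.7],[-0.6,0.85,0,0,0,-0.67,0.7],[-0.6,0.85,0,0,0,-0.67,0.7]]'
python3 -m pendant '[[-0.6,0.85,0,0,0,-0.67,0.7],[-0.6,0.85,0,0,0,-0.67,0.7],[-0.6,0.85,0,0,0,-0.67,0.7],[-0.6,0.85,0,0,0,-0.67,0.7],[-0.6,0.85,0,0,0,-0.67,0.7],[-0.6,0.85,0,0,0,-0.67,0.7],[-0.6,0.85,0,0,0,-0.67,0.7],[-0.6,0.85,0,0,0,-0.67,0.7],[-0.6,0.85,0,0,0,-0.67,0.7],[-0.6,0.85,0,0,0,-0.67,0.7],[-0.6,0.85,0,0,0,-0.67,0.7],[0,0,0,0,0,0,0.7]]'
python3 -m pendant '[[0,0,0,0,0,0,0.7],[0,0,0,0,0,0,0.7]]'
python3 - <<'E'
from h import *
np.set_printoptions(precision=4,suppress=True)
print(tool()[0],tool()[1].as_matrix()[:,0])
C=cam('wrist');a=env.camera('wrist');cv2.imwrite('pics/w4.png',a);np.savez('w4.npz',R=C[1],t=C[2])
T=cam('top');t=env.camera('top');cv2.imwrite('pics/t4.png',t)
m=cv2.inRange(cv2.cvtColor(a,cv2.COLOR_BGR2HSV),(3,150,40),(15,255,255))
n,l,st,ce=cv2.connectedComponentsWithStats(m)
for i in np.argsort(-st[1:,4])[:4]+1:print(st[i],ce[i])
E
```

```text
t: 11.57
ee_pos: [0.3874, 0.0645, 0.3312]
tool_rot: [-0.001, 0.945, 0.327, -0.002]
contact_force: [0.6, 0.4, 1.0]
gripper_width: 0.0596
gripper_force: 0.0
t: 12.57
ee_pos: [0.4984, -0.1944, 0.3302]
tool_rot: [-0.001, 0.754, 0.657, -0.001]
contact_force: [-1.6, -0.2, 0.0]
gripper_width: 0.0598
gripper_force: 0.0
t: 12.73
ee_pos: [0.4964, -0.191, 0.3315]
tool_rot: [-0.002, 0.754, 0.657, -0.001]
contact_force: [-0.8, -0.6, 0.6]
gripper_width: 0.0596
gripper_force: 0.0
[ 0.4964 -0.191   0.3315] [0.1371 0.9906 0.0018]
[ 296   22   61  174 6198] [325.8408 123.8467]
[316   0  11  14 148] [320.9662   6.4392]
[334   0   6  14  82] [336.4756   6.3415]
[596  12   7   4  10] [599.3  13.4]
```

View pics/w4.png

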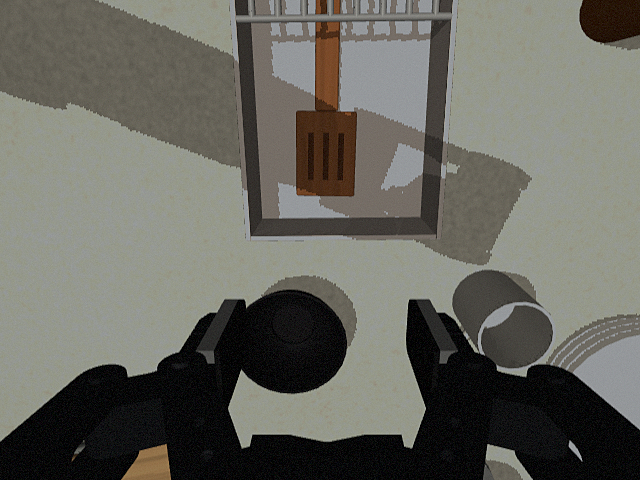

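Clear view: turner blade (296-356, 111-195), handle column ~327 above it to the grid bar at row ~17, tray near wall inside at row ~217.

Run:
```python
from h import *
np.set_printoptions(precision=4,suppress=True)
i=env.camera_info('wrist');d=np.load('w4.npz');C=(i,d['R'],d['t']);T=cam('top')
a=cv2.imread('pics/w4.png');t=cv2.imread('pics/t4.png')
def mk(im):return cv2.inRange(cv2.cvtColor(im,cv2.COLOR_BGR2HSV),(3,150,40),(15,255,255))
m=mk(a);m[200:]=0
H=[]
for r in(30,50,70,90,100):
    x=np.nonzero(m[r,290:370])[0]+290;p=onz(C,((x.min()+x.max())/2,r),.017);H.append(p);print(r,x.min(),x.max(),p)
H=np.array(H);k=np.polyfit(H[:,1],H[:,0],1);print('heading from y',np.degrees(np.arctan(k[0])))
tip=onz(C,(326,195.5),.013);bs=onz(C,(326,111),.013);print('tip',tip,'bladestart',bs,np.linalg.norm(tip-bs))
u=np.array([k[0],1,0]);u/=np.linalg.norm(u)
neck=tip+115*.001*u;neck[0]=np.polyval(k,neck[1]);print('neck',neck,'end',neck+.215*u,'pix',proj(C,[*neck[:2],.017]))
print('grid edge',onz(C,(343,17),.079),'wall in',onz(C,(340,236),.079),'wall bottom',onz(C,(340,218),.005))
mt=mk(t);mt[:240]=0;mt[330:]=0;mt[:,:345]=0;mt[:,450:]=0
n,l,st,ce=cv2.connectedComponentsWithStats(mt);b=1+st[1:,4].argmax();print(st[b],ce[b])
# two-view height: blade tip corners in top (blob right edge)
x=st[b][0]+st[b][2]-.5;yy=np.nonzero(l[:,int(x)-1]==b)[0];print('tip top',x,yy.min(),yy.max(),tri(C,(326,195.5),T,(x,(yy.min()+yy.max())/2)))
mw,_=cv2.connectedComponentsWithStats(m)[:2]
p,r=tool();print(p,Ro.from_matrix(np.eye(3)) is None)
```

```text
30 316 339 [ 0.5179 -0.0382  0.017 ]
50 316 338 [ 0.515 -0.056  0.017]
70 316 338 [ 0.5125 -0.0742  0.017 ]
90 315 337 [ 0.5089 -0.0928  0.017 ]
100 315 337 [ 0.5076 -0.1024  0.017 ]
heading from y 9.187714993772461
tip [ 0.494  -0.2013  0.013 ] bladestart [ 0.5061 -0.113   0.013 ] 0.08907729606422814
neck [ 0.51   -0.0877  0.013 ] end [0.5443 0.1245 0.013 ] pix [326.3304  84.558 ]
grid edge [ 0.5306 -0.0415  0.079 ] wall in [ 0.504  -0.2302  0.079 ] wall bottom [ 0.506  -0.2307  0.005 ]
[ 350  279   67   30 1185] [390.1705 292.2557]
tip top 416.5 283 297 (array([ 0.4974, -0.1809,  0.1233]), np.float64(5.985443598193703e-05))
[ 0.4966 -0.1908  0.3326] False
```

Run:
```python
from h import *
np.set_printoptions(precision=4,suppress=True)
T=cam('top')
for n,X in dict(tip=[.494,-.2013,.013],bs=[.506,-.113,.013],grid=[.5306,-.0415,.079],wall=[.504,-.2302,.079]).items(): print(n,proj(T,X))
t=cv2.imread('pics/t4.png');print(cv2.cvtColor(t,cv2.COLOR_BGR2HSV)[292,404:444:2].tolist())
rows([.510,-.0885,.10],down(82))
rows([.510,-.0885,.022],down(82),p0=np.array([.510,-.0885,.10]),R0=down(82),vmax=.6)
```

```text
tip [416.3621 294.3578]
bs [378.5538 289.998 ]
grid [349.5441 277.6328]
wall [434.7111 287.8657]
[[12, 205, 81], [11, 199, 82], [11, 206, 84], [11, 193, 90], [12, 208, 87], [11, 211, 87], [11, 115, 104], [11, 43, 147], [11, 47, 146], [11, 38, 148], [4, 11, 164], [124, 11, 182], [6, 14, 91], [8, 48, 58], [10, 47, 49], [6, 142, 27], [11, 242, 20], [2, 204, 20], [0, 191, 20], [178, 182, 21]]
11 x [0.37, -0.0, 0.85, -0.0, -0.0, 0.0]
6 x [0.0, 0.0, 0.52, 0.0, 0.0, 0.0]
```

The floor-height tip reprojects to top column 416.4 versus 416.5 observed, so the heights hold. Going to the neck.

```bash
python3 -m pendant '[[0.37,0,0.85,0,0,0,0.5],[0.37,0,0.85,0,0,0,0.5],[0.37,0,0.85,0,0,0,0.5],[0.37,0,0.85,0,0,0,0.5],[0.37,0,0.85,0,0,0,0.5],[0.37,0,0.85,0,0,0,0.5],[0.37,0,0.85,0,0,0,0.5],[0.37,0,0.85,0,0,0,0.5],[0.37,0,0.85,0,0,0,0.5],[0.37,0,0.85,0,0,0,0.5],[0.37,0,0.85,0,0,0,0.5],[0,0,0,0,0,0,0.5]]'
python3 -m pendant '[[0,0,0,0,0,0,0.5],[0,0,0,0,0,0,0.5]]'
python3 - <<'E'
from h import *
print(tool()[0]);C=cam('wrist');a=env.camera('wrist');cv2.imwrite('pics/w5.png',a)
m=cv2.inRange(cv2.cvtColor(a,cv2.COLOR_BGR2HSV),(3,150,40),(15,255,255))
for r in range(200,480,20):
    x=np.nonzero(m[r,250:400])[0]+250
    if len(x)>8:print(r,x.min(),x.max(),np.round(onz(C,((x.min()+x.max())/2,r),.017),4))
for z in(.022,):rows([.510,-.0885,z],down(82),vmax=.6)
E
```

```text
t: 13.83
ee_pos: [0.507, -0.0878, 0.0956]
tool_rot: [-0.004, 0.753, 0.658, -0.002]
contact_force: [-0.7, 0.1, 0.6]
gripper_width: 0.0428
gripper_force: 0.0
t: 14.0
ee_pos: [0.512, -0.0911, 0.1012]
tool_rot: [0.001, 0.754, 0.657, 0.0]
contact_force: [0.7, -0.1, 0.5]
gripper_width: 0.0428
gripper_force: 0.0
[ 0.51199416 -0.0911457   0.10118796]
200 300 343 [ 0.5145 -0.0603  0.017 ]
220 300 342 [ 0.5127 -0.071   0.017 ]
240 300 342 [ 0.5112 -0.0821  0.017 ]
260 300 341 [ 0.5093 -0.0935  0.017 ]
280 300 341 [ 0.5077 -0.1053  0.017 ]
300 270 374 [ 0.5068 -0.1175  0.017 ]
320 271 373 [ 0.5051 -0.13    0.017 ]
340 271 372 [ 0.503  -0.1428  0.017 ]
360 268 370 [ 0.4997 -0.156   0.017 ]
380 268 370 [ 0.4977 -0.1697  0.017 ]
400 269 369 [ 0.4957 -0.1839  0.017 ]
6 x [0.02, -0.02, 0.53, 0.01, 0.0, 0.0]
```

```bash
python3 -m pendant '[[0.02,-0.01,0.55,0,0,0,0.5],[0.02,-0.01,0.6,0,0,0,0.5],[0.02,-0.01,0.6,0,0,0,0.5],[0.02,-0.01,0.6,0,0,0,0.5],[0.02,-0.01,0.5,0,0,0,0.5],[0,0,0.3,0,0,0,0.5],[0,0,0,0,0,0,0.5],[0,0,0,0,0,0,0.5]]'
python3 -m pendant '[[0,0,0,0,0,0,0.5]]'
```

```text
t: 14.72
ee_pos: [0.5108, -0.0886, 0.0214]
tool_rot: [0.0, 0.754, 0.657, 0.0]
contact_force: [-0.0, 0.2, 0.6]
gripper_width: 0.0427
gripper_force: 0.0
t: 14.8
ee_pos: [0.5115, -0.0887, 0.0221]
tool_rot: [0.001, 0.754, 0.657, 0.001]
contact_force: [-0.1, -0.3, 0.5]
gripper_width: 0.0431
gripper_force: 0.0
```

```bash
python3 -m pendant '[[0,0,0.06,0,0,0,0.4],[0,0,0,0,0,0,0],[0,0,0,0,0,0,0],[0,0,0,0,0,0,0],[0,0,0,0,0,0,0],[0,0,0,0,0,0,0],[0,0,0,0,0,0,0]]' 80
python3 -m pendant '[[0,0,0,0,0,0,0],[0,0,0,0,0,0,0]]'
```

```text
t: 15.38
ee_pos: [0.5113, -0.0885, 0.0206]
tool_rot: [0.001, 0.754, 0.657, 0.0]
contact_force: [-1.0, 0.2, 5.5]
gripper_width: 0.0217
gripper_force: 79.5
t: 15.55
ee_pos: [0.5113, -0.0886, 0.0206]
tool_rot: [0.001, 0.754, 0.657, 0.0]
contact_force: [-1.6, 0.5, 6.0]
gripper_width: 0.0219
gripper_force: 79.5
```

Gripped. Lift 3 mm, then tilt 15° about the handle's end.

```bash
python3 -m pendant '[[0,0,-0.12,0,0,0,0],[0.02,0,-0.28,0,-0.31,0,0],[0.02,0,-0.28,0,-0.31,0,0],[0.02,0,-0.28,0,-0.31,0,0],[0.02,0,-0.28,0,-0.31,0,0],[0,0,0,0,0,0,0],[0,0,0,0,0,0,0]]'
python3 -m pendant '[[0.02,0,-0.28,0,-0.31,0,0],[0.02,0,-0.28,0,-0.31,0,0],[0.02,0,-0.28,0,-0.31,0,0],[0.02,0,-0.28,0,-0.31,0,0],[0,0,0,0,0,0,0],[0,0,0,0,0,0,0]]'
python3 - <<'E'
from h import *
np.set_printoptions(precision=4,suppress=True)
p,r=tool();f=lambda v:p+r.apply(v);print(p,r.as_matrix()[:,0],'end',f([.2135,0,.0156]),'tip',f([-.1165,0,.0156]))
s=env.sense();print(s['joints'])
a=env.camera('wrist');b=env.camera('scene')
cv2.imwrite('pics/tilt.png',np.hstack([cv2.resize(a,(400,300)),cv2.resize(b[180:330,200:400],(400,300),interpolation=cv2.INTER_CUBIC)]))
E
```

```text
t: 16.13
ee_pos: [0.5107, -0.0845, 0.0502]
tool_rot: [0.042, 0.752, 0.656, -0.049]
contact_force: [0.2, -0.7, -1.8]
gripper_width: 0.0216
gripper_force: 78.6
t: 16.63
ee_pos: [0.5116, -0.0779, 0.077]
tool_rot: [0.084, 0.747, 0.652, -0.097]
contact_force: [-0.2, 0.1, -1.8]
gripper_width: 0.0214
gripper_force: 78.6
[ 0.5116 -0.0779  0.077 ] [ 0.1309  0.9579 -0.2556] end [0.539  0.1226 0.0074] tip [ 0.4958 -0.1935  0.0917]
[-0.143   0.2298  1.9732 -0.3169  0.9617  0.1783]
```

View pics/tilt.png

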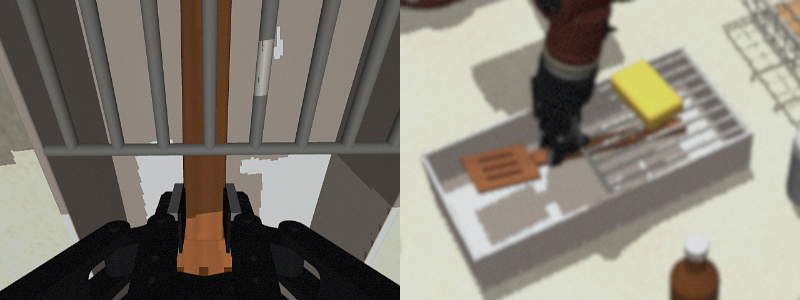

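The blade is raised above the rim, handle still below the grid bar, nothing pressing. Slide out along the handle's axis.

```bash
python3 -m pendant '[[-0.3,0,0,0,0,0,0],[-0.6,0,0,0,0,0,0],[-0.6,0,0,0,0,0,0],[-0.6,0,0,0,0,0,0],[-0.6,0,0,0,0,0,0],[-0.6,0,0,0,0,0,0],[0,0,0,0,0,0,0]]'
python3 -m pendant '[[-0.6,0,0,0,0,0,0],[-0.6,0,0,0,0,0,0],[-0.6,0,0,0,0,0,0],[-0.6,0,0,0,0,0,0],[-0.6,0,0,0,0,0,0],[-0.6,0,0,0,0,0,0],[-0.6,0,0,0,0,0,0],[-0.4,0,0,0,0,0,0],[0,0,0,0,0,0,0],[0,0,0,0,0,0,0]]'
python3 - <<'E'
from h import *
np.set_printoptions(precision=4,suppress=True)
p,r=tool();f=lambda v:p+r.apply(v);print(p,r.as_matrix()[:,0],'end',f([.2135,0,.0156]),'tip',f([-.1165,0,.0156]))
rows([.499,-.268,.25],down(82),vmax=.6)
E
```

```text
t: 17.32
ee_pos: [0.5009, -0.1602, 0.0996]
tool_rot: [0.086, 0.748, 0.651, -0.098]
contact_force: [0.3, 0.3, -1.3]
gripper_width: 0.0215
gripper_force: 78.6
t: 18.15
ee_pos: [0.4855, -0.2673, 0.1281]
tool_rot: [0.085, 0.748, 0.651, -0.097]
contact_force: [0.6, -0.2, -1.3]
gripper_width: 0.0219
gripper_force: 78.6
[ 0.4855 -0.2673  0.1281] [ 0.1331  0.9575 -0.256 ] end [ 0.5134 -0.0669  0.0583] tip [ 0.4695 -0.3828  0.1428]
9 x [-0.07, 0.06, -0.54, 0.0, 0.27, 0.0]
```

```bash
python3 -m pendant '[[-0.18,0,-0.5,0,0,0,0],[-0.18,0,-0.68,0,0,0,0],[-0.18,0,-0.68,0,0,0,0],[-0.18,0,-0.68,0,0,0,0],[-0.05,0,-0.5,0,0.4,0,0],[0,0,-0.5,0,0.5,0,0],[0,0,-0.5,0,0.5,0,0],[0,0,-0.4,0,0.5,0,0],[0,0,-0.3,0,0.5,0,0],[0,0,0,0,0,0,0],[0,0,0,0,0,0,0],[0,0,0,0,0,0,0]]'
python3 -m pendant '[[0,0,0,0,0,0,0],[0,0,0,0,0,0,0],[0,0,0,0,0,0,0],[0,0,0,0,0,0,0],[0,0,0,0,0,0,0],[0,0,0,0,0,0,0]]'
python3 - <<'E'
from h import *
np.set_printoptions(precision=4,suppress=True)
p,r=tool();f=lambda v:p+r.apply(v);print(p,'end',f([.2135,0,.0156]),'tip',f([-.1165,0,.0156]))
a=env.camera('scene');t=env.camera('top');cv2.imwrite('pics/fin.png',np.vstack([cv2.resize(a[80:400,100:500],(500,300)),cv2.resize(t[150:390,70:470],(500,300))]))
E
```

```text
t: 19.15
ee_pos: [0.4865, -0.2592, 0.2481]
tool_rot: [0.002, 0.753, 0.657, -0.004]
contact_force: [0.2, 0.0, -2.3]
gripper_width: 0.0216
gripper_force: 78.7
t: 19.65
ee_pos: [0.4868, -0.2599, 0.2485]
tool_rot: [0.003, 0.754, 0.657, -0.003]
contact_force: [-0.5, -0.5, -1.5]
gripper_width: 0.0217
gripper_force: 78.7
[ 0.4868 -0.2599  0.2485] end [ 0.5159 -0.0486  0.2312] tip [ 0.471  -0.3755  0.2339]
```

View pics/fin.png

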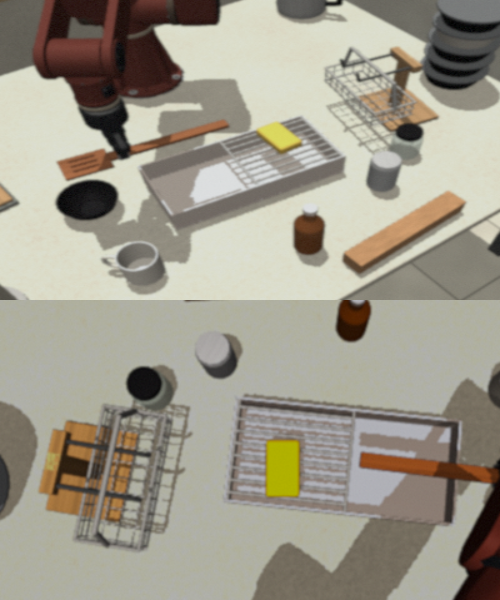

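The turner is held level about 23 cm up, the caddy hangs on both hooks, and the sponge and other things are where they were.

```bash
python3 -c "
from station import env
print(env.finish_job())"
```

```text
the job is handed in; nothing more can be done
None
```

The job is handed in at about 20 s of the 58 s: the caddy hangs by its bar on both hooks, let go, and the turner is held still and level in the gripper with both ends about 15 cm above the tray's rim; the last pictures show nothing else moved, and the hand-in returned no verdict.

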